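Clear the cups off the jointed board and burnish its joint

ROBOT

A 6-joint arm with a two-finger parallel gripper is mounted at the origin on the work surface. World frame = base frame: x ahead of the robot, y to its left, z up, the work surface at z = 0. Lengths are in mm, angles in rad, forces in N, time in s.
With the tool pointing down it reaches from about 300 to 775 mm from the base axis. Payload 14.6 kg.
Tool frame: the origin (TCP) lies where the fingers leave the gripper's body, on its centre line; the fingertips stand 97 mm ahead of it and the grasp point (between the pads) lies ahead of it (grip_depth is the z of the grasp point in the tool frame, in mm); z points along the fingers, y is the line along which they close (so a half turn about z gives the same grasp; the last joint's range is limited). The gripper opens to 94 mm and grips with 3 to 60 N. Pads are 16 mm wide; open, the fingers measure 119 mm over their backs; the gripper's body (75 mm by 177 mm) begins 78 mm behind the grasp point.
Start: joints at [-1.267, 0.3, 1.521, -0, 1.321, -0.067], TCP at [199.291, -512.614, 302.646] pointing down, gripper open.
Joint ranges: [-3.03, 3.03], [-0.79, 2.21], [0.23, 2.52], [-1.04, 4.18], [0, 3.07], [-2.55, 2.55]. Speed limits (rad/s): [2.22, 2.22, 2.57, 3.14, 3.14, 3.14].

INTERFACE

Orientations are given as [roll, pitch, yaw] about the fixed x, y, z axes, in that order (R = Rz(yaw) Ry(pitch) Rx(roll)).
In Python, from cell import read_state, camera, sign_off, regions_of, spot_point, grip_depth gives the robot as it stands. The module is installed in compiled form; this text tells all that it offers.
- The arm moves only by the tool send_rows, never from a script. Its argument "series" is a list of rows, each a list of 3 entries, a list of its own where there are three numbers: the shift along the world's x, y, z in mm, then the turn about the world's z in degrees, then the closure, from -1 (fully open) to 1 (shut), so that 0 is half open. A call has 1 to 12 rows; each row shifts and turns the commanded pose from where the row before left it; what a row does not reach is not made up. A row lasts 1/10 s, in which the tool goes at most 50 mm and 8.59 degrees, less where a joint would pass 70% of its speed; a pose out of reach is approached as far as the arm can. A call is refused whole if a number of a shift passes 50 or a number of a turn 8.59, either way. A call with a gripper value outside its range is refused whole. The fingers move at their own pace and stop on an object; "squeeze" is the grip in N (left out, the last holds). Time passes only in rows, so rows that do not move let the fingers close. It gives the time, the measured TCP pose, the force, the opening and the grip force at its end, in the units of the state.
- read_state(): the state, without advancing time (a new reading comes with each control period).
- camera(name): name is "scene" or "side" or "wrist"; returns a dict with "color" (420x560x3 uint8, blue, green, red), "fx", "fy", "cx", "cy" (pixels), "camera_from_world" (4x4, takes a point from world to camera coordinates). Camera axes: x right, y down, z forward; pixel columns grow to the right and rows downward; lengths in mm; the calibration is good to about 2 mm. A picture is of the moment at which its call begins. There is no depth.
- sign_off(): hands the job in; it is judged then, once.
Trained networks look in a picture, given as the dict that the camera call returned (one of the last four; its "shot" number tells which), for a name from the list of things; names that differ only in an ending like _2 or _b are one class to them, and where a whole thing is asked for, a point or a joint stands for the part that bears it (a point fixed in the world has none). Each returns a list of dicts, best first, with "confidence" (0 to 1); they miss things now and then, are a little off and sometimes report something else, mostly with a low value. They report only what shows in the picture. A call takes as long as a camera call.
- regions_of(thing, picture): "mask" (420x560 bool, what is visible of it).
- spot_point(thing, picture): "point" ([x, y, z] in mm, in the coordinates of the camera as it stood for that picture, good to about 4 mm: a listed point, or the origin of a listed thing).
The state is a dict: "clock": time; "joints": joint angles; "qd": joint speeds; "effort": joint torques, N m; "eef_pos": TCP position; "eef_rot": TCP orientation; "wrist_force": force on the tool from outside, world axes, zero at the start; "moment": the same for the moment, N m; "finger_gap": finger opening in mm; "finger_force": force on a finger pad.
Only numpy, scipy, OpenCV 4.12 (cv2) and the standard library are available. Lean on these libraries where they do the work, as an engineer would, in place of code of your own. Each camera call takes 0.05 s, during which the arm holds its last target. There are 200 camera calls.

TASK

Clear the used mixing cups off the jointed board first: nest them all upright, one inside the other and fully home, in a single stack in the grey tray. Then take the burnisher and run its ball tip lightly along the whole dark joint line of the board, touching the wood, from the left-hand end to the right-hand end as seen from the robot, no faster than about 3 cm per second, and lay the burnisher back level in its two notches on the rest. Do not disturb the bottle, the jar and the sanding block.

Things in the scene. Friction and masses are not known exactly. Their poses are not given: they have to be found in the camera images.
- cup0_mid (a point): White plastic stacking cup, upright on the board at the start (2 to 4 of four alike are present; about 100 g). Tapered: diameter 67 mm at the rim, 49 mm at the foot, 56 mm tall, wall 2 mm, inner floor 26 mm above the foot: nested, it sits 26 mm higher than the cup below, with 2 mm of play, its top 26 mm standing free. The point is its centre, 28 mm above the foot; z is its axis, up.
- cup1_mid (a point): Another cup like cup0, same point and axes; it may be absent.
- cup2_mid (a point): Another cup like cup0, same point and axes; it may be absent.
- cup3_mid (a point): Another cup like cup0, same point and axes; it may be absent.
- tray_in (a point): Grey square wash-up tray, fixed, 150 x 150 mm outside, walls 4 mm thick, rim 16 mm above the bench. The point is the centre of its inner floor (a cup standing in it has its foot at this height); z up, x and y along the sides. Cups may stand anywhere within the tray, whole foot on its floor, as one stack. The tray and the rest may swap sides.
- board: The jointed board lying fixed on the bench, light wood, 180 mm (its x) by 300 mm (its y), 18 mm thick; origin at the centre of its underside, z up, y to the robot's left. Its dark joint line, 3 mm wide, runs across the top from the left side (+y) straight, then obliquely, then straight to the right side (-y): from seam0 through seam2, straight on to seam4, and on to seam6.
- seam0 (a point): Point on the joint line on the top of the board: left-hand end of seven, counted from the robot's left (seam0, about 20 mm in from the board's left edge) to its right (seam6). The joint runs straight from each point to the next.
- seam1 (a point): The joint's second point of the seven, as for seam0.
- seam2 (a point): The joint's third point of the seven, as for seam0.
- seam3 (a point): The joint's middle of the seven, as for seam0.
- seam4 (a point): The joint's fifth point of the seven, as for seam0.
- seam5 (a point): The joint's sixth point of the seven, as for seam0.
- seam6 (a point): The joint's right-hand end of the seven, as for seam0.
- tool_mid (a point): Burnisher, loose, lying in the notches of its rest at the start (about 60 g): dark wooden handle 110 mm long and 16 x 16 mm square, with a steel neck that leaves its front end (+x) and bends down to a 8 mm ball tip. The point is the centre of the handle; x runs along the handle towards the neck, z up. Between the supports the handle can be gripped across its width from above at this point.
- burnisher: The same burnisher; this origin also lies at the centre of the handle, axes as for tool_mid.
- tool_tip (a point): Lowest point of the burnisher's ball tip, 88 mm ahead of the handle's centre along its x and 44 mm below it.
- rest_seat (a point): Wooden tool rest, fixed: base 130 x 60 x 12 mm with two supports, 12 mm thick, 40 mm before and behind the centre, each with a notch on top 28 mm wide and 14 mm deep, open above. The point is where the centre of the burnisher's handle belongs when it lies in both notches (68 mm above the bench, notch floors 8 mm below this point); x along the handle, neck to +x. The burnisher's tip then hangs free 24 mm above the bench beyond the +x end of the rest.
- amber_bottle: Amber glass bottle with black cap, 60 mm diameter, 150 mm tall, standing beyond the board, to be left alone; origin at the centre of its underside.
- jar: Glass jar with white lid, 64 mm diameter, 75 mm tall, standing beyond the board, to be left alone; origin at the centre of its underside.
- sanding_block: Grey sanding block, 50 x 90 x 30 mm, standing beyond the board, to be left alone; origin at the centre of its underside.

How it is judged (in metres and radians):
On the way, in this order (a step that is already met when the one before it is completed fails the run):
1. all the cups present are nested upright in one stack in the tray (x of cup0_mid in the frame of tray_in between -0.056 and 0.056 m and y of cup0_mid in the frame of tray_in between -0.056 and 0.056 m and angle between each of cup0_mid, cup1_mid, cup2_mid, cup3_mid's own z axis and vertical below 0.12 rad and (z of cup0_mid in the frame of tray_in between 0.023 and 0.033 m or z of cup0_mid in the frame of tray_in between 0.049 and 0.059 m or z of cup0_mid in the frame of tray_in between 0.075 and 0.085 m or z of cup0_mid in the frame of tray_in between 0.101 and 0.111 m) and horizontal distance between cup0_mid and cup1_mid below 0.01 m and horizontal distance between each of cup0_mid, cup1_mid and cup2_mid below 0.01 m and horizontal distance between each of cup0_mid, cup1_mid, cup2_mid and cup3_mid below 0.01 m and x of cup1_mid in the frame of tray_in between -0.056 and 0.056 m and y of cup1_mid in the frame of tray_in between -0.056 and 0.056 m and (z of cup1_mid in the frame of tray_in between 0.023 and 0.033 m or z of cup1_mid in the frame of tray_in between 0.049 and 0.059 m or z of cup1_mid in the frame of tray_in between 0.075 and 0.085 m or z of cup1_mid in the frame of tray_in between 0.101 and 0.111 m) and x of cup2_mid in the frame of tray_in between -0.056 and 0.056 m and y of cup2_mid in the frame of tray_in between -0.056 and 0.056 m and (z of cup2_mid in the frame of tray_in between 0.023 and 0.033 m or z of cup2_mid in the frame of tray_in between 0.049 and 0.059 m or z of cup2_mid in the frame of tray_in between 0.075 and 0.085 m or z of cup2_mid in the frame of tray_in between 0.101 and 0.111 m) and x of cup3_mid in the frame of tray_in between -0.056 and 0.056 m and y of cup3_mid in the frame of tray_in between -0.056 and 0.056 m and (z of cup3_mid in the frame of tray_in between 0.023 and 0.033 m or z of cup3_mid in the frame of tray_in between 0.049 and 0.059 m or z of cup3_mid in the frame of tray_in between 0.075 and 0.085 m or z of cup3_mid in the frame of tray_in between 0.101 and 0.111 m)), for 0.2 s.
2. the burnisher's tip touches the joint at its left-hand end (seam0), within 6 mm (distance between tool_tip and seam0 below 0.006 m and contact force between burnisher and board above 0.05 N).
3. the burnisher's tip touches the joint at its second point (seam1), within 6 mm (distance between tool_tip and seam1 below 0.006 m and contact force between burnisher and board above 0.05 N).
4. the burnisher's tip touches the joint at its third point (seam2), within 6 mm (distance between tool_tip and seam2 below 0.006 m and contact force between burnisher and board above 0.05 N).
5. the burnisher's tip touches the joint at its middle (seam3), within 6 mm (distance between tool_tip and seam3 below 0.006 m and contact force between burnisher and board above 0.05 N).
6. the burnisher's tip touches the joint at its fifth point (seam4), within 6 mm (distance between tool_tip and seam4 below 0.006 m and contact force between burnisher and board above 0.05 N).
7. the burnisher's tip touches the joint at its sixth point (seam5), within 6 mm (distance between tool_tip and seam5 below 0.006 m and contact force between burnisher and board above 0.05 N).
8. the burnisher's tip touches the joint at its right-hand end (seam6), within 6 mm (distance between tool_tip and seam6 below 0.006 m and contact force between burnisher and board above 0.05 N).
At the end, for the whole second after the job is handed in: All cups stand upright (7 deg) in one stack in the tray, centres within 10 mm of one another and 56 mm of the tray's centre along each side, each fully home (height within 5 mm); the burnisher lies in both notches, within 14 mm sideways, 5 mm in height, 8 deg of level and 11 deg in direction (all of step 1 and horizontal distance between tool_mid and rest_seat below 0.014 m and z of tool_mid in the frame of rest_seat between -0.005 and 0.005 m and angle between the x axis of tool_mid and the x axis of rest_seat, either way round below 0.2 rad and angle between tool_mid's own z axis and vertical below 0.15 rad); the robot touches nothing.
It fails at once if the burnisher is moved faster than 10 cm/s while pressed on the board (contact force between burnisher and board above 0.3 N and linear speed of burnisher above 0.1 m/s).
It fails at once if the burnisher is pressed on the board with more than 20 N (contact force between burnisher and board above 20 N).
It fails at once if the amber bottle is moved more than 3 cm or tipped over (distance of amber_bottle from where it was at the start of the episode above 0.03 m or angle between amber_bottle's own z axis and vertical above 0.5 rad).
It fails at once if the jar is moved more than 3 cm or tipped over (distance of jar from where it was at the start of the episode above 0.03 m or angle between jar's own z axis and vertical above 0.5 rad).
It fails at once if the sanding block is moved more than 3 cm or tipped over (distance of sanding_block from where it was at the start of the episode above 0.03 m or angle between sanding_block's own z axis and vertical above 0.5 rad).
Of cup0, cup1, cup2, cup3 only 2 to 4 are there at a start; the rules pass over those that are not, and their reading is None.
At some moment in a run one of cup0, cup1, cup2, cup3 may be knocked a few centimetres aside while the robot is not near it.
It also fails if it takes over 210 s, if anything falls off the work surface, if the arm or the gripper's body presses on something with over 40 N, if the wrist force passes 120 N, or if a joint passes its speed limit or range.

## Working session

There is one attempt and no reset: what is moved stays moved. The work goes in short steps, Python scripts to look and compute and a tool call to move; the robot and the scene stay as the last step left them, time stands still between calls to the robot, and variables do not carry over. Pictures are saved under pics/ and viewed, at most 14 in all, crops included, and the job is handed in when it is done.

Besides the shell and the picture viewer there is one more tool, called after ">>>" in YAML: its name, and indented under it one key for each argument. send_rows: Moves the arm, as the interface text tells. Its arguments: {"type":"object","properties":{"series":{"type":"array"},"squeeze":{"type":"number"}},"required":["series"]}

```bash
mkdir -p pics
cat > h.py <<'E'
import numpy as np, cv2
from cell import *
def world(p,pic):
    return (np.linalg.inv(pic["camera_from_world"])@np.r_[p,1])[:3]
def pts(pic,names,n=1,mc=0.3):
    for t in names:
        for d in spot_point(t,pic)[:n]:
            if d["confidence"]>=mc: print(t,round(d["confidence"],2),world(d["point"],pic).round(1))
def px(P,pic):
    c=pic["camera_from_world"]@np.r_[P,1]; return np.array([pic["fx"]*c[0]/c[2]+pic["cx"],pic["fy"]*c[1]/c[2]+pic["cy"]])
def ray(uv,z,pic):
    M=np.linalg.inv(pic["camera_from_world"]); d=M[:3,:3]@np.array([(uv[0]-pic["cx"])/pic["fx"],(uv[1]-pic["cy"])/pic["fy"],1]); o=M[:3,3]
    return o+d*(z-o[2])/d[2]
E
python3 - <<'E'
from h import *
print(grip_depth,read_state())
for n in("scene","side"):
    p=camera(n);cv2.imwrite(f"pics/{n}0.png",p["color"]);print(n, np.linalg.inv(p["camera_from_world"])[:3,3].round())
    pts(p,["cup0_mid"],6)
    pts(p,["tray_in","tool_mid","tool_tip","rest_seat","board","amber_bottle","jar","sanding_block"]+[f"seam{i}" for i in range(7)])
E
```

```text
78.39999999999999 {'clock': 0.0, 'joints': array([-1.26660481e+00,  3.00481858e-01,  1.52160829e+00,  2.08147656e-05,
        1.32072011e+00, -6.66010629e-02]), 'qd': array([-0.00032812,  0.00061537, -0.00040823,  0.00024066,  0.00034733,
        0.00050727]), 'effort': array([-4.15803597e-04, -5.31809592e+01, -3.52740884e+01,  7.08039198e-02,
        2.43794970e-02, -6.73856448e-05]), 'eef_pos': array([ 199.24623   , -512.46743819,  302.06885636]), 'eef_rot': array([-3.14037909e+00, -1.01150175e-04,  3.70787351e-01]), 'wrist_force': array([-0.60118266, -0.43535101, -0.69637933]), 'moment': array([-0.04411143, -0.01440402,  0.02133418]), 'finger_force': 0.0, 'finger_gap': 94.02649920608214}
scene [1606.  524.  807.]
cup0_mid 0.92 [528.2 113.9  48.2]
cup0_mid 0.43 [542.  129.4  19.7]
tray_in 0.64 [ 441.6 -364.1    7.4]
tool_mid 0.74 [477.4 367.7  67.7]
tool_tip 0.55 [596.3 -37.8  21.1]
rest_seat 0.93 [474.8 368.3  68.9]
board 0.55 [574.6   1.6   1.4]
amber_bottle 0.95 [712.2 258.8  -1.9]
jar 0.81 [ 706.3 -234.2    2.9]
sanding_block 0.61 [ 7.572e+02 -1.410e+01 -6.000e-01]
seam0 0.91 [574.8   1.   14.9]
seam1 0.91 [574.8   1.   14.9]
seam2 0.91 [574.8   1.   14.9]
seam3 0.91 [574.8   1.   14.9]
seam4 0.91 [574.8   1.   14.9]
seam5 0.91 [574.8   1.   14.9]
seam6 0.91 [574.8   1.   14.9]
side [ 116.  950. 1036.]
cup0_mid 0.58 [525.8 112.5  42.9]
tray_in 0.59 [ 447.6 -365.3    1.4]
tool_mid 0.6 [474.  365.5  65. ]
tool_tip 0.75 [562.3 388.2  25. ]
rest_seat 0.62 [474.2 370.4  68.4]
board 0.95 [568.3   1.5  -2.8]
amber_bottle 0.72 [718.2 261.5   1.8]
jar 0.95 [ 709.  -229.2   -4.3]
sanding_block 0.79 [763.   -7.7  -2.4]
seam0 0.94 [551.   37.7  20.1]
seam1 0.94 [551.   37.7  20.1]
seam2 0.94 [551.   37.7  20.1]
seam3 0.94 [551.   37.7  20.1]
seam4 0.94 [551.   37.7  20.1]
seam5 0.94 [551.   37.7  20.1]
seam6 0.94 [551.   37.7  20.1]
```

View pics/scene0.png

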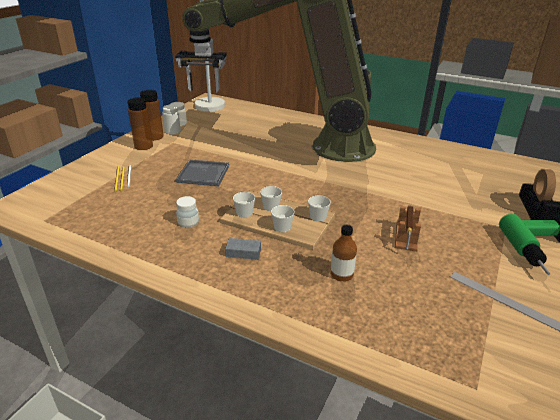

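View pics/side0.png

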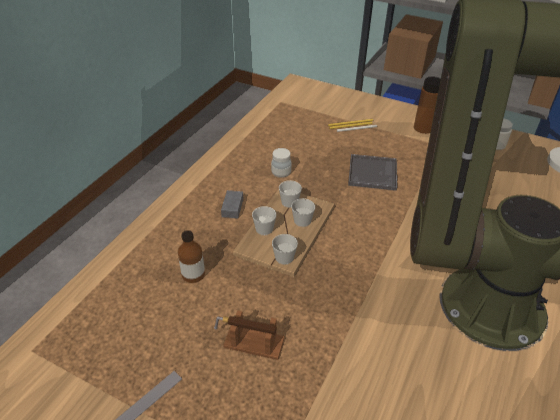

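The scene holds four cups on the board (scene rims at about (244,203), (271,198), (282,216) and (319,207)), the tray on the right and the rest on the left. I'm moving over the board for a close look.

>>> send_rows:
  series:
    - [[27,40,10],-1.77,-1]
    - [[27,40,10],-1.77,-1]
    - [[27,40,10],-1.77,-1]
    - [[27,40,10],-1.77,-1]
    - [[27,40,10],-1.77,-1]
    - [[27,40,10],-1.77,-1]
    - [[27,40,10],-1.77,-1]
    - [[27,40,10],-1.77,-1]
    - [[27,40,10],-1.77,-1]
    - [[27,40,10],-1.77,-1]
    - [[27,40,10],-1.77,-1]
    - [[0,0,0],-1.77,-1]

```text
clock: 2.9
eef_pos: [498.2, -68.7, 413.5]
eef_rot: [-3.141, -0.002, 0.004]
wrist_force: [-0.9, -0.6, -0.5]
finger_gap: 94.0
finger_force: 0.0
```

Run:
```python
from h import *
s=read_state();print(s["eef_pos"],s["eef_rot"])
p=camera("wrist");cv2.imwrite("pics/w1.png",p["color"]);M=np.linalg.inv(p["camera_from_world"]);print(M.round(2))
pts(p,["cup0_mid"],6,.2);pts(p,["board","tray_in","jar"])
for d in regions_of("cup0_mid",p)[:6]:
    m=d["mask"];ys,xs=np.nonzero(m);print(d["confidence"],m.sum(),xs.mean(),ys.mean(),xs.min(),xs.max(),ys.min(),ys.max())
for n,l in(("scene",[(244,200),(271,192),(282,212),(319,202)]),("side",[(290,187),(304,207),(264,214),(285,242)])):
    q=camera(n)
    for uv in l: print(n,ray(uv,74,q).round())
```

```text
[498.18424331 -68.65540811 413.47910434] [-3.14121795e+00 -1.51274689e-03  3.74220054e-03]
[[ 1.0000e-02 -9.7000e-01 -2.3000e-01  5.6476e+02]
 [-1.0000e+00 -0.0000e+00 -0.0000e+00 -6.9080e+01]
 [ 0.0000e+00  2.3000e-01 -9.7000e-01  4.9525e+02]
 [ 0.0000e+00  0.0000e+00  0.0000e+00  1.0000e+00]]
board 0.8 [572.9   1.3  -1.1]
tray_in 0.56 [ 444.6 -361.5    3.7]
jar 0.57 [ 715.1 -234.2    1. ]
0.89 2247 141.4913217623498 163.1068090787717 114 170 139 188
scene [621. -87.  74.]
scene [544. -38.  74.]
scene [625.  40.  74.]
scene [527. 112.  74.]
side [611. -94.  74.]
side [538. -35.  74.]
side [622.  42.  74.]
side [524. 110.  74.]
```

View pics/w1.png

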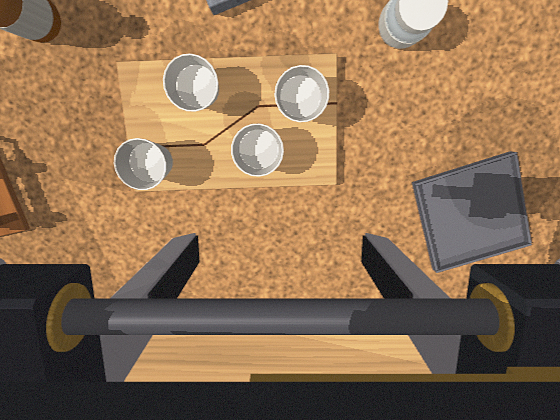

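Clear view: rims near (190,82), (302,93), (257,149) and (140,164). The tray corners are at about (414,184), (517,153), (531,242) and (436,271), and the joint bends at (205,144) and (258,106).

```bash
cat >> h.py <<'E'
def rim(p,uv,z=74,R=33.5):
    "refine rim centre: bright white ring edge fit around predicted ellipse"
    g=cv2.cvtColor(p["color"],cv2.COLOR_BGR2HSV); m=((g[...,1]<45)&(g[...,2]>110)).astype(np.uint8)
    c0=ray(uv,z,p); best=None
    a=np.linspace(0,2*np.pi,90,endpoint=False)
    def sc(c):
        f=lambda r:np.array([px([c[0]+r*np.cos(t),c[1]+r*np.sin(t),z],p) for t in a]).round().astype(int)
        i,o=f(R-1.5),f(R+2.5); ok=lambda q:np.clip(q,0,[559,419])
        i,o=ok(i),ok(o)
        return (m[i[:,1],i[:,0]].astype(int)-m[o[:,1],o[:,0]]).sum()
    c=c0[:2]
    for st in(4,2,1):
        gr=[(sc(c+[x*st,y*st]),x,y) for x in range(-3,4) for y in range(-3,4)]
        mx=max(gr)[0]; b=np.mean([(x,y) for s,x,y in gr if s==mx],axis=0); c=c+b*st
    return c.round(1),mx
E
python3 - <<'E'
from h import *
p=camera("wrist")
for uv in[(190,82),(302,93),(257,149),(140,164)]: print(ray(uv,74,p).round(),rim(p,uv))
c=np.array([ray(uv,16,p)[:2] for uv in[(414,184),(517,153),(531,242),(436,271)]]);print(c.round(),c.mean(0))
for uv in[(118,62),(338,54),(338,184),(205,144),(258,106),(160,146),(335,103)]: print("brd",uv,ray(uv,18,p).round())
E
```

```text
[621.  34.  74.] (array([623.1,  39.2]), np.int64(86))
[ 609. -101.   74.] (array([610.6, -95.3]), np.int64(90))
[541. -46.  74.] (array([542.4, -40.5]), np.int64(90))
[522. 104.  74.] (array([524.5, 110.1]), np.int64(79))
[[ 488. -272.]
 [ 533. -417.]
 [ 398. -461.]
 [ 350. -320.]] [ 442.17059955 -367.35569149]
brd (118, 62) [654. 144.  18.]
brd (338, 54) [ 665. -153.   18.]
brd (338, 184) [ 488. -160.   18.]
brd (205, 144) [546.  32.  18.]
brd (258, 106) [598. -44.  18.]
brd (160, 146) [543.  97.  18.]
brd (335, 103) [ 602. -151.   18.]
```

>>> send_rows:
  series:
    - [[44,20,0],0,-1]
    - [[0,8,-45],0,-1]
    - [[0,0,-49],0,-1]
    - [[0,0,-49],0,-1]
    - [[0,0,-49],0,-1]
    - [[0,0,-30],0,-1]
    - [[0,0,-20],0,-1]
    - [[0,0,-15],0,-1]
    - [[0,0,-8],0,-1]
    - [[0,0,0],0,-1]
    - [[0,0,0],0,-1]
  squeeze: 15

```text
clock: 4.45
eef_pos: [540.5, -44.8, 148.4]
eef_rot: [3.141, -0.001, -0.0]
wrist_force: [-0.5, 0.2, -0.4]
finger_gap: 94.2
finger_force: 0.0
```

>>> send_rows:
  series:
    - [[2,4,0],0,-1]
    - [[0,0,0],0,0]
    - [[0,0,0],0,0.5]
    - [[0,0,0],0,1]
    - [[0,0,0],0,1]
    - [[0,0,0],0,1]
    - [[0,0,0],0,1]
    - [[0,0,0],0,1]
    - [[0,0,3],0,1]
    - [[0,0,10],0,1]
    - [[0,0,20],0,1]
    - [[0,0,20],0,1]

```text
clock: 5.65
eef_pos: [542.2, -40.6, 201.7]
eef_rot: [3.142, 0.0, 0.0]
wrist_force: [-0.4, 0.2, -0.7]
finger_gap: 64.4
finger_force: 15.0
```

>>> send_rows:
  series:
    - [[-4,-14,20],0,1]
    - [[-10,-32,10],0,1]
    - [[-13,-42,0],0,1]
    - [[-13,-42,0],0,1]
    - [[-13,-42,0],0,1]
    - [[-13,-42,0],0,1]
    - [[-13,-42,0],0,1]
    - [[-11,-36,0],0,1]
    - [[-7,-22,0],0,1]
    - [[-2,-8,0],0,1]
    - [[0,0,0],0,1]
    - [[0,0,0],0,1]

```text
clock: 6.85
eef_pos: [443.7, -361.7, 230.8]
eef_rot: [-3.141, 0.0, 0.001]
wrist_force: [0.0, -0.0, -1.6]
finger_gap: 65.0
finger_force: 15.0
```

Run:
```python
from h import *
s=read_state();print(s["eef_pos"],s["wrist_force"],s["finger_gap"])
p=camera("wrist");q=camera("side");cv2.imwrite("pics/w2.png",np.hstack([p["color"][:, :],cv2.resize(q["color"][60:280,250:500],(477,420))])[:,:]) 
im=cv2.imread("pics/w2.png");cv2.imwrite("pics/w2.png",cv2.resize(im,(800,324)))
pts(p,["tray_in"]);pts(q,["cup0_mid"],4,.2)
```

```text
[ 443.65561455 -361.70231783  230.82279684] [ 0.02962455 -0.02249817 -1.6455125 ] 65.00616664952021
tray_in 0.87 [ 442.9 -365.8    2.2]
cup0_mid 0.96 [527.7 113.5  44.5]
```

View pics/w2.png

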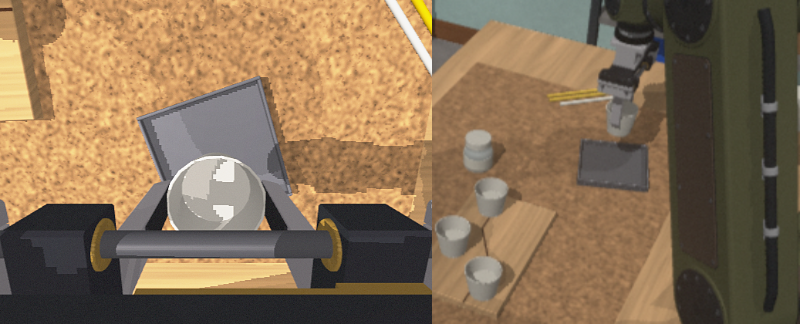

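The cup is held level over the tray. Lowering it now.

>>> send_rows:
  series:
    - [[0,-1,-30],0,1]
    - [[0,0,-30],0,1]
    - [[0,0,-20],0,1]
    - [[0,0,-9],0,1]
    - [[0,0,-4],0,1]
    - [[0,0,0],0,1]
    - [[0,0,-1],0,1]
    - [[0,0,-1],0,1]
    - [[0,0,0],0,1]

```text
clock: 7.95
eef_pos: [443.4, -363.7, 136.1]
eef_rot: [3.141, -0.001, 0.0]
wrist_force: [-0.1, 0.5, -1.9]
finger_gap: 64.3
finger_force: 15.0
```

>>> send_rows:
  series:
    - [[0,0,-1],0,1]
    - [[0,0,-1],0,1]
    - [[0,0,0],0,1]
    - [[0,0,0],0,1]

```text
clock: 8.35
eef_pos: [443.3, -363.7, 133.8]
eef_rot: [3.141, -0.0, 0.0]
wrist_force: [0.2, 0.4, 0.6]
finger_gap: 64.5
finger_force: 15.0
```

Contact. Releasing and rising, then back over the board.

>>> send_rows:
  series:
    - [[0,0,0],0,0]
    - [[0,0,0],0,-1]
    - [[0,0,0],0,-1]
    - [[0,0,0],0,-1]
    - [[0,0,0],0,-1]
    - [[0,0,30],0,-1]
    - [[0,0,48],0,-1]
    - [[0,0,48],0,-1]
    - [[0,0,48],0,-1]
    - [[0,0,48],0,-1]
    - [[0,0,0],0,-1]

```text
clock: 9.45
eef_pos: [443.8, -364.1, 362.6]
eef_rot: [3.134, -0.008, 0.0]
wrist_force: [0.4, -0.3, 0.2]
finger_gap: 94.0
finger_force: 0.0
```

Run:
```python
from h import *
s=read_state();print(s["eef_pos"],s["finger_gap"])
p=camera("wrist");cv2.imwrite("pics/w3.png",p["color"]);uv=px([443.5,-363.7,60],p);print(uv,rim(p,uv,60))
for c in[(623.1,39.2),(610.6,-95.3),(524.5,110.1)]:
    uv=px([*c,74],p);print(uv, rim(p,uv))
```

```text
[ 443.8095467  -364.0555315   362.57414699] 93.95122299186922
[276.81219635 191.60343492] (array([ 443.8, -364.4]), np.int64(25))
[-119.38065378   19.65198243] (array([616.9,  26.8]), np.int64(15))
[15.89515627 33.64279724] (array([610.6, -94.3]), np.int64(36))
[-161.24120696  119.84082607] (array([524.5, 110.1]), np.int64(0))
```

View pics/w3.png

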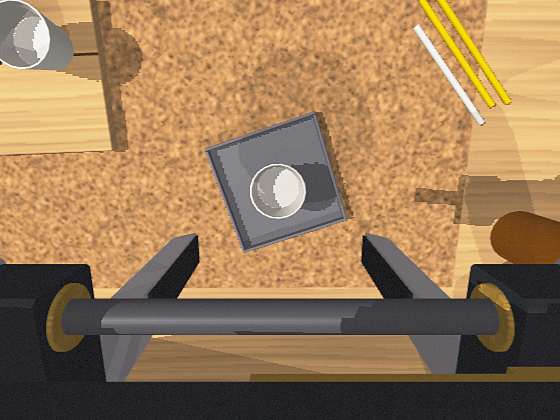

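The first cup stands upright mid-tray at (277,190). Next is the cup at (611,-95).

>>> send_rows:
  series:
    - [[24,38,0],0,-1]
    - [[24,38,0],0,-1]
    - [[24,38,0],0,-1]
    - [[24,38,0],0,-1]
    - [[24,38,0],0,-1]
    - [[24,38,0],0,-1]
    - [[23,41,-10],0,-1]
    - [[0,0,-40],0,-1]
    - [[0,0,-48],0,-1]
    - [[0,0,-35],0,-1]
    - [[0,0,-10],0,-1]
    - [[0,0,0],0,-1]

```text
clock: 10.7
eef_pos: [609.9, -94.6, 211.2]
eef_rot: [-3.141, 0.003, 0.0]
wrist_force: [0.3, -0.2, 0.8]
finger_gap: 93.8
finger_force: 0.0
```

Run:
```python
from h import *
s=read_state();print(s["eef_pos"])
p=camera("wrist")
for c in[(623.1,39.2),(610.6,-95.3),(524.5,110.1)]:
    uv=px([*c,74],p);print(uv, rim(p,uv))
```

```text
[609.91004182 -94.58854606 211.18315794]
[ 83.91258309 210.79019732] (array([623.1,  39.2]), np.int64(72))
[279.66747179 228.49613646] (array([610.6, -95.3]), np.int64(90))
[  7.97134479 337.27854936] (array([524.5, 110.1]), np.int64(0))
```

>>> send_rows:
  series:
    - [[1,-1,-35],0,-1]
    - [[0,0,-18],0,-1]
    - [[0,0,-10],0,-1]
    - [[0,0,0],0,0]
    - [[0,0,0],0,0.5]
    - [[0,0,0],0,1]
    - [[0,0,0],0,1]
    - [[0,0,0],0,1]
    - [[0,0,0],0,1]
    - [[0,0,0],0,1]
    - [[0,0,5],0,1]
    - [[0,0,15],0,1]

```text
clock: 11.95
eef_pos: [610.7, -95.5, 169.0]
eef_rot: [-3.141, 0.003, 0.0]
wrist_force: [1.1, -0.2, -1.0]
finger_gap: 64.7
finger_force: 15.0
```

>>> send_rows:
  series:
    - [[0,0,25],0,1]
    - [[-6,-10,25],0,1]
    - [[-15,-24,5],0,1]
    - [[-24,-39,0],0,1]
    - [[-24,-39,0],0,1]
    - [[-24,-39,0],0,1]
    - [[-24,-39,0],0,1]
    - [[-24,-39,0],0,1]
    - [[-16,-25,0],0,1]
    - [[-8,-12,0],0,1]
    - [[-2,-3,0],0,1]
    - [[0,0,0],0,1]

```text
clock: 13.15
eef_pos: [444.6, -364.2, 225.0]
eef_rot: [3.142, -0.0, 0.0]
wrist_force: [0.1, 0.7, -2.1]
finger_gap: 64.5
finger_force: 15.0
```

>>> send_rows:
  series:
    - [[-1,0,-15],0,1]
    - [[0,0,-20],0,1]
    - [[0,0,-15],0,1]
    - [[0,0,-8],0,1]
    - [[0,0,-4],0,1]
    - [[0,0,-2],0,1]
    - [[0,0,0],0,1]
    - [[0,0,-1],0,1]
    - [[0,0,0],0,1]

```text
clock: 14.05
eef_pos: [444.3, -364.7, 162.3]
eef_rot: [3.14, -0.003, 0.0]
wrist_force: [-4.1, 5.4, 17.5]
finger_gap: 64.3
finger_force: 15.0
```

>>> send_rows:
  series:
    - [[0,0,1],0,1]
    - [[0,0,0],0,0]
    - [[0,0,0],0,-1]
    - [[0,0,0],0,-1]
    - [[0,0,0],0,-1]
    - [[0,0,30],0,-1]
    - [[0,0,48],0,-1]
    - [[0,0,48],0,-1]
    - [[0,0,40],0,-1]
    - [[0,0,0],0,-1]

```text
clock: 15.05
eef_pos: [443.9, -365.2, 332.6]
eef_rot: [3.135, -0.007, 0.0]
wrist_force: [0.5, -0.8, -0.8]
finger_gap: 93.8
finger_force: 0.0
```

Run:
```python
from h import *
s=read_state();print(s["eef_pos"],s["wrist_force"])
p=camera("wrist")
for z in(60,86): 
    uv=px([444,-364,z],p);print(z,uv,rim(p,uv,z))
q=camera("side");u=px([444,-364,60],q).astype(int);print(u,px([444,-364,4],q),px([444,-364,86],q))
a=p["color"][60:300,160:400];b=q["color"][u[1]-45:u[1]+35,u[0]-45:u[0]+45]
cv2.imwrite("pics/w4.png",np.hstack([cv2.resize(a,(400,400)),cv2.resize(b,(400,400))]))
```

```text
[ 443.94455058 -365.17190978  332.55148975] [ 0.48128379 -0.84112288 -0.82181947]
60 [276.28913166 195.6317482 ] (array([ 439., -368.]), np.int64(28))
86 [276.19962467 200.29079218] (array([ 444., -364.]), np.int64(26))
[375 157] [372.93810602 171.83184318] [376.32054629 151.12322665]
```

View pics/w4.png

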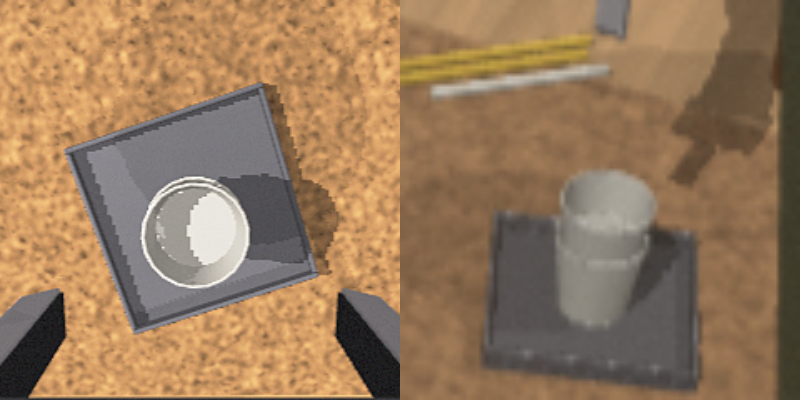

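Two cups are nested upright, at crop (196,231). Next, the cup at (623,39).

>>> send_rows:
  series:
    - [[20,45,0],0,-1]
    - [[20,45,0],0,-1]
    - [[20,45,0],0,-1]
    - [[20,45,0],0,-1]
    - [[20,45,0],0,-1]
    - [[20,45,0],0,-1]
    - [[20,45,0],0,-1]
    - [[20,45,-10],0,-1]
    - [[19,44,-10],0,-1]
    - [[0,0,-40],0,-1]
    - [[0,0,-35],0,-1]
    - [[0,0,0],0,-1]

```text
clock: 16.35
eef_pos: [620.3, 39.5, 225.2]
eef_rot: [3.142, 0.011, 0.001]
wrist_force: [0.9, 0.7, -0.8]
finger_gap: 94.2
finger_force: 0.0
```

Run:
```python
from h import *
s=read_state();print(s["eef_pos"])
p=camera("wrist")
for c in[(623.1,39.2),(524.5,110.1)]:
    uv=px([*c,74],p);print(uv, rim(p,uv))
```

```text
[620.31713594  39.46863419 225.15317391]
[278.95077922 218.72422833] (array([623.1,  40.2]), np.int64(90))
[190.87634958 336.36732726] (array([524.5, 110.1]), np.int64(41))
```

>>> send_rows:
  series:
    - [[2,0,-40],0,-1]
    - [[1,0,-22],0,-1]
    - [[0,0,-12],0,-1]
    - [[0,0,-3],0,-1]
    - [[0,0,0],0,0]
    - [[0,0,0],0,0.5]
    - [[0,0,0],0,1]
    - [[0,0,0],0,1]
    - [[0,0,0],0,1]
    - [[0,0,0],0,1]
    - [[0,0,0],0,1]

```text
clock: 17.5
eef_pos: [625.5, 39.3, 155.6]
eef_rot: [-3.141, -0.001, 0.0]
wrist_force: [-0.9, 0.4, 7.3]
finger_gap: 66.1
finger_force: 15.0
```

>>> send_rows:
  series:
    - [[0,0,0],0,0]
    - [[0,0,0],0,-1]
    - [[0,0,0],0,-1]
    - [[0,0,0],0,-1]
    - [[0,0,0],0,-1]

```text
clock: 18.0
eef_pos: [625.1, 39.1, 154.5]
eef_rot: [3.142, 0.0, 0.0]
wrist_force: [0.1, 0.5, 0.3]
finger_gap: 93.0
finger_force: 0.0
```

Run:
```python
from h import *
s=read_state();print(s["eef_pos"],s["wrist_force"],s["joints"])
p=camera("wrist");cv2.imwrite("pics/w5.png",p["color"])
uv=px([623,40,74],p);print(uv, rim(p,uv))
```

```text
[625.13453621  39.11810283 154.54325691] [0.07898824 0.46606132 0.30574932] [ 4.04279876e-03  6.15994819e-01  1.42564715e+00 -6.14739851e-05
  1.10026316e+00  1.57480254e+00]
[276.54782681 265.05914428] (array([623.,  38.]), np.int64(60))
```

View pics/w5.png

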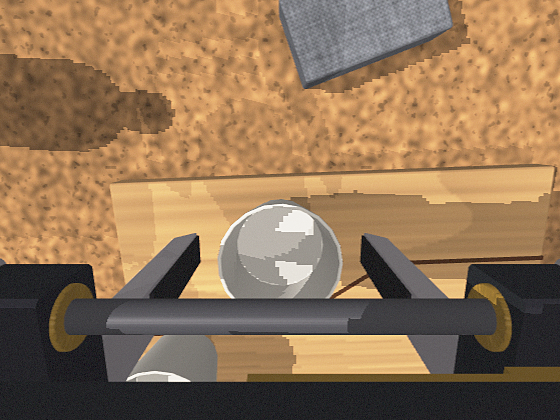

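The cup stands upright between the fingers at (280,255). The arm stopped about 6 mm high, so I'm lowering and gripping again.

>>> send_rows:
  series:
    - [[-2,0,-6],0,-1]
    - [[0,0,0],0,0]
    - [[0,0,0],0,0.5]
    - [[0,0,0],0,1]
    - [[0,0,0],0,1]
    - [[0,0,0],0,1]
    - [[0,0,0],0,1]
    - [[0,0,0],0,1]
    - [[0,0,2],0,1]
    - [[0,0,10],0,1]
    - [[0,0,25],0,1]
    - [[0,0,30],0,1]

```text
clock: 19.25
eef_pos: [622.8, 39.1, 216.3]
eef_rot: [3.142, 0.002, 0.0]
wrist_force: [-0.3, 0.6, -1.4]
finger_gap: 66.0
finger_force: 15.0
```

>>> send_rows:
  series:
    - [[-6,-13,20],0,1]
    - [[-14,-32,8],0,1]
    - [[-20,-45,0],0,1]
    - [[-20,-45,0],0,1]
    - [[-20,-45,0],0,1]
    - [[-20,-45,0],0,1]
    - [[-20,-45,0],0,1]
    - [[-20,-45,0],0,1]
    - [[-17,-39,0],0,1]
    - [[-12,-27,0],0,1]
    - [[-7,-15,0],0,1]
    - [[-3,-7,0],0,1]

```text
clock: 20.45
eef_pos: [443.7, -364.7, 244.1]
eef_rot: [3.141, -0.0, -0.001]
wrist_force: [-0.7, 0.2, -0.6]
finger_gap: 65.8
finger_force: 15.0
```

>>> send_rows:
  series:
    - [[0,0,0],0,1]
    - [[0,0,0],0,1]

```text
clock: 20.65
eef_pos: [444.8, -362.8, 243.8]
eef_rot: [-3.141, -0.0, 0.001]
wrist_force: [0.5, 0.3, -1.1]
finger_gap: 66.0
finger_force: 15.0
```

>>> send_rows:
  series:
    - [[-1,-1,-15],0,1]
    - [[0,0,-15],0,1]
    - [[0,0,-12],0,1]
    - [[0,0,-6],0,1]
    - [[0,0,-3],0,1]
    - [[0,0,-2],0,1]
    - [[0,0,-1],0,1]
    - [[0,0,-1],0,1]
    - [[0,0,0],0,1]

```text
clock: 21.55
eef_pos: [443.2, -364.9, 188.9]
eef_rot: [3.141, -0.0, 0.0]
wrist_force: [0.4, -0.0, -0.4]
finger_gap: 66.3
finger_force: 15.0
```

>>> send_rows:
  series:
    - [[0,0,-1],0,1]
    - [[0,0,-1],0,1]
    - [[0,0,0],0,1]

```text
clock: 21.85
eef_pos: [443.2, -364.9, 186.9]
eef_rot: [3.141, -0.0, 0.0]
wrist_force: [-0.8, 0.6, 0.5]
finger_gap: 66.4
finger_force: 15.0
```

>>> send_rows:
  series:
    - [[0,0,-1],0,1]
    - [[0,0,-1],0,1]
    - [[0,0,0],0,1]

```text
clock: 22.15
eef_pos: [443.7, -365.1, 186.4]
eef_rot: [3.14, -0.002, 0.0]
wrist_force: [-2.3, 4.0, 15.0]
finger_gap: 66.1
finger_force: 15.0
```

Home, with 15 N up. Releasing, then on to the last cup near (524,110).

>>> send_rows:
  series:
    - [[0,0,1],0,1]
    - [[0,0,0],0,0]
    - [[0,0,0],0,-1]
    - [[0,0,0],0,-1]
    - [[0,0,0],0,-1]
    - [[0,0,30],0,-1]
    - [[0,0,40],0,-1]
    - [[0,0,40],0,-1]
    - [[8,48,0],0,-1]
    - [[8,48,0],0,-1]
    - [[8,48,0],0,-1]
    - [[8,48,0],0,-1]

```text
clock: 23.35
eef_pos: [475.1, -171.0, 295.6]
eef_rot: [-3.142, -0.0, -0.0]
wrist_force: [1.0, 1.1, -0.6]
finger_gap: 94.2
finger_force: 0.0
```

>>> send_rows:
  series:
    - [[8,48,0],0,-1]
    - [[8,48,0],0,-1]
    - [[8,48,0],0,-1]
    - [[8,48,0],0,-1]
    - [[8,48,0],0,-1]
    - [[8,42,-10],0,-1]
    - [[0,0,-40],0,-1]
    - [[0,0,-20],0,-1]
    - [[0,0,0],0,-1]
    - [[0,0,0],0,-1]

```text
clock: 24.35
eef_pos: [523.4, 109.1, 226.4]
eef_rot: [-3.142, -0.0, -0.0]
wrist_force: [0.7, -0.3, 0.3]
finger_gap: 93.7
finger_force: 0.0
```

Run:
```python
from h import *
s=read_state();print(s["eef_pos"])
p=camera("wrist")
uv=px([524.5,110.1,74],p);print(uv, rim(p,uv)); pts(p,["cup0_mid"],3)
q=camera("side");u=px([444,-364,60],q).astype(int)
pts(q,["cup0_mid"],4,.2)
a=p["color"];b=q["color"][u[1]-45:u[1]+35,u[0]-45:u[0]+45]
cv2.imwrite("pics/w6.png",np.hstack([cv2.resize(a,(400,300)),cv2.resize(b,(300,300))]))
```

```text
[523.44708695 109.05697517 226.41319141]
[277.190174   222.74155279] (array([524.5, 110.6]), np.int64(90))
cup0_mid 0.76 [521.1 108.7  41.7]
cup0_mid 0.49 [542.8 129.6  13.2]
cup0_mid 0.83 [526.2 115.4  41.8]
cup0_mid 0.38 [761.6 -10.7  -2.7]
```

View pics/w6.png

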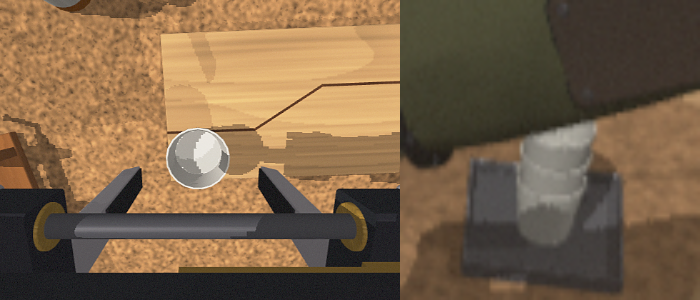

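The last cup is in place, at left (198,158), and the stack of three stands upright. Grasping the last one.

>>> send_rows:
  series:
    - [[1,1,-35],0,-1]
    - [[0,0,-25],0,-1]
    - [[0,0,-12],0,-1]
    - [[0,0,-6],0,-1]
    - [[0,0,0],0,-1]
    - [[0,0,0],0,-1]

```text
clock: 25.15
eef_pos: [524.7, 110.2, 148.8]
eef_rot: [-3.141, -0.002, 0.0]
wrist_force: [-0.4, -0.2, -0.5]
finger_gap: 93.8
finger_force: 0.0
```

>>> send_rows:
  series:
    - [[0,0,0],0,0]
    - [[0,0,0],0,0.5]
    - [[0,0,0],0,1]
    - [[0,0,0],0,1]
    - [[0,0,0],0,1]
    - [[0,0,0],0,1]
    - [[0,0,0],0,1]
    - [[0,0,3],0,1]
    - [[0,0,20],0,1]
    - [[0,0,35],0,1]
    - [[0,0,40],0,1]
    - [[0,0,25],0,1]

```text
clock: 26.35
eef_pos: [524.3, 110.1, 273.4]
eef_rot: [-3.141, -0.002, 0.0]
wrist_force: [0.3, 0.4, -1.4]
finger_gap: 65.5
finger_force: 14.8
```

>>> send_rows:
  series:
    - [[-3,-15,0],0,1]
    - [[-6,-35,0],0,1]
    - [[-8,-49,0],0,1]
    - [[-8,-49,0],0,1]
    - [[-8,-49,0],0,1]
    - [[-8,-49,0],0,1]
    - [[-8,-49,0],0,1]
    - [[-8,-49,0],0,1]
    - [[-8,-45,0],0,1]
    - [[-6,-38,0],0,1]
    - [[-5,-27,0],0,1]
    - [[-3,-12,0],0,1]

```text
clock: 27.55
eef_pos: [443.6, -358.0, 268.9]
eef_rot: [-3.14, 0.002, -0.002]
wrist_force: [0.7, 0.3, -0.3]
finger_gap: 65.2
finger_force: 14.8
```

>>> send_rows:
  series:
    - [[-2,-7,0],0,1]
    - [[0,0,0],0,1]
    - [[0,0,0],0,1]

```text
clock: 27.85
eef_pos: [443.4, -361.9, 270.5]
eef_rot: [-3.141, 0.0, 0.001]
wrist_force: [-0.1, -0.1, -1.5]
finger_gap: 65.5
finger_force: 14.8
```

Home for this cup is at about z 212.

>>> send_rows:
  series:
    - [[0,-2,-15],0,1]
    - [[0,0,-15],0,1]
    - [[0,0,-12],0,1]
    - [[0,0,-6],0,1]
    - [[0,0,-4],0,1]
    - [[0,0,-2],0,1]
    - [[0,0,-1],0,1]
    - [[0,0,-1],0,1]
    - [[0,0,0],0,1]

```text
clock: 28.75
eef_pos: [443.2, -364.9, 214.9]
eef_rot: [3.141, -0.0, 0.0]
wrist_force: [-0.2, 0.3, -1.2]
finger_gap: 65.5
finger_force: 14.8
```

>>> send_rows:
  series:
    - [[0,0,-1],0,1]
    - [[0,0,0],0,1]

```text
clock: 28.95
eef_pos: [443.2, -364.8, 213.7]
eef_rot: [3.142, -0.0, 0.0]
wrist_force: [1.1, -0.3, -1.5]
finger_gap: 65.4
finger_force: 14.8
```

>>> send_rows:
  series:
    - [[0,0,-1],0,1]
    - [[0,0,-1],0,1]
    - [[0,0,0],0,1]

```text
clock: 29.25
eef_pos: [443.3, -364.9, 212.0]
eef_rot: [3.141, -0.001, 0.0]
wrist_force: [-0.5, -0.4, 1.7]
finger_gap: 65.0
finger_force: 14.9
```

>>> send_rows:
  series:
    - [[0,0,-1],0,1]
    - [[0,0,0],0,1]
    - [[0,0,1],0,1]
    - [[0,0,0],0,0]
    - [[0,0,0],0,-1]
    - [[0,0,0],0,-1]
    - [[0,0,0],0,-1]
    - [[0,0,30],0,-1]
    - [[0,0,40],0,-1]
    - [[0,0,40],0,-1]
    - [[0,0,20],0,-1]
    - [[0,0,0],0,-1]

```text
clock: 30.45
eef_pos: [443.5, -365.1, 344.6]
eef_rot: [3.138, -0.004, 0.0]
wrist_force: [1.0, 0.1, -0.1]
finger_gap: 94.0
finger_force: 0.0
```

Run:
```python
from h import *
s=read_state();print(s["eef_pos"])
p=camera("wrist");q=camera("side");r=camera("scene")
def crop(q,h=36):
    u=px([444,-364,70],q).astype(int);print(u)
    im=q["color"].copy()
    return cv2.resize(im[u[1]-h:u[1]+h,u[0]-h:u[0]+h],(266,266),interpolation=cv2.INTER_CUBIC)
for z in(4,60,86,112,138): print(z,[px([444,-364.5,z],c).round(1) for c in(p,q,r)])
cv2.imwrite("pics/w7.png",np.hstack([cv2.resize(p["color"][90:330,160:400],(266,266)),crop(q),crop(r)]))
```

```text
[ 443.48210008 -365.11060998  344.62823426]
4 [array([277.7, 184.9]), array([373. , 171.7]), array([202.9, 173.3])]
60 [array([277.5, 192.5]), array([375.3, 157.8]), array([201.6, 159.2])]
86 [array([277.5, 196.9]), array([376.4, 151. ]), array([201. , 152.5])]
112 [array([277.4, 201.9]), array([377.5, 144.2]), array([200.4, 145.7])]
138 [array([277.3, 207.8]), array([378.6, 137.2]), array([199.8, 138.7])]
[375 155]
[201 156]
```

View pics/w7.png

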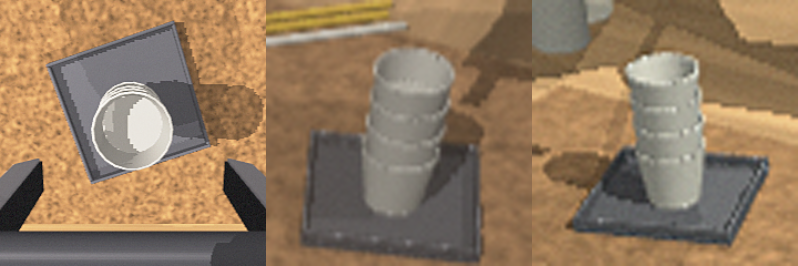

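All four cups are nested evenly and upright in the tray. Now measuring the joint from above.

>>> send_rows:
  series:
    - [[11,46,7],0,-1]
    - [[11,46,7],0,-1]
    - [[11,46,7],0,-1]
    - [[11,46,7],0,-1]
    - [[11,46,7],0,-1]
    - [[11,46,0],0,-1]
    - [[11,46,0],0,-1]
    - [[11,43,0],0,-1]
    - [[0,0,0],0,-1]
    - [[0,0,0],0,-1]

```text
clock: 31.6
eef_pos: [531.2, 0.8, 375.2]
eef_rot: [3.142, 0.003, 0.002]
wrist_force: [0.3, -0.3, 0.3]
finger_gap: 94.2
finger_force: 0.0
```

Run:
```python
from h import *
s=read_state();print(s["eef_pos"])
p=camera("wrist");cv2.imwrite("pics/w8.png",p["color"])
d=spot_point("board",p)
pts(p,["board"]+[f"seam{i}" for i in range(7)],2,.3)
d=regions_of("seam0",p)
for e in d[:2]: print(e["confidence"],e["mask"].sum())
# dark line: per world-y sample, darkest x
g=cv2.GaussianBlur(cv2.cvtColor(p["color"],cv2.COLOR_BGR2GRAY),(0,0),.8).astype(np.float32)
for y in range(150,-156,-10):
    xs=np.arange(500,650,.5); uv=np.array([px([x,y,18],p) for x in xs],np.float32)
    v=cv2.remap(g,uv[:,0].reshape(1,-1),uv[:,1].reshape(1,-1),cv2.INTER_LINEAR)[0]
    c=v-cv2.blur(v.reshape(1,-1),(31,1))[0]; i=c.argmin(); print(y,xs[i],round(float(c[i])),end=" | ")
```

```text
[531.15519331   0.81043905 375.17026428]
board 0.35 [600.6 -86.8  12.9]
seam0 0.93 [601.5 -42.1  19.1]
seam0 0.91 [578.4  -2.   20. ]
seam1 0.93 [601.5 -42.1  19.1]
seam1 0.91 [578.4  -2.   20. ]
seam2 0.93 [601.5 -42.1  19.1]
seam2 0.91 [578.4  -2.   20. ]
seam3 0.93 [601.5 -42.1  19.1]
seam3 0.91 [578.4  -2.   20. ]
seam4 0.93 [601.5 -42.1  19.1]
seam4 0.91 [578.4  -2.   20. ]
seam5 0.93 [601.5 -42.1  19.1]
seam5 0.91 [578.4  -2.   20. ]
seam6 0.93 [601.5 -42.1  19.1]
seam6 0.91 [578.4  -2.   20. ]
0.94 31651
150 508.0 -19 | 140 543.5 -76 | 130 544.0 -79 | 120 544.0 -84 | 110 544.0 -79 | 100 545.5 -78 | 90 545.5 -78 | 80 545.5 -78 | 70 546.5 -74 | 60 547.0 -75 | 50 547.0 -77 | 40 548.0 -74 | 30 554.0 -64 | 20 560.5 -74 | 10 568.0 -74 | 0 574.5 -75 | -10 581.5 -74 | -20 588.0 -73 | -30 595.5 -67 | -40 600.5 -79 | -50 601.0 -78 | -60 602.0 -77 | -70 602.0 -79 | -80 602.0 -82 | -90 603.0 -82 | -100 603.5 -80 | -110 603.5 -80 | -120 604.5 -77 | -130 604.5 -76 | -140 605.0 -78 | -150 635.5 -14 |
```

View pics/w8.png

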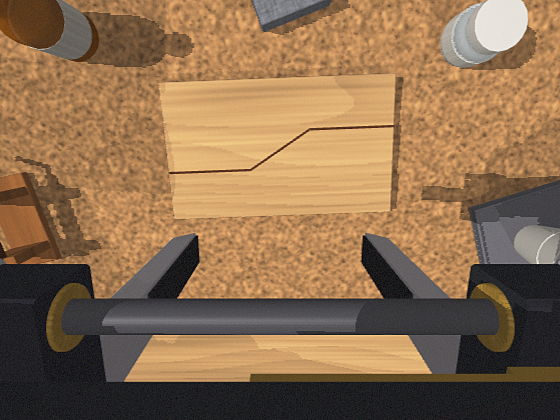

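The joint is fully visible, running from (170,173) through (250,169) and (310,129) to (393,126). Fit: left end about (544,129.5), bends at (547.8,38.9) and (600.6,-37.7), right end (604.5,-128). Moving to the rest.

>>> send_rows:
  series:
    - [[-7,46,-6],1.75,-1]
    - [[-7,46,-6],1.75,-1]
    - [[-7,46,-6],1.75,-1]
    - [[-7,46,-6],1.75,-1]
    - [[-7,46,-6],1.75,-1]
    - [[-7,46,-6],1.75,-1]
    - [[-7,46,-6],1.75,-1]
    - [[-7,44,-6],1.75,-1]
    - [[0,0,0],0,-1]
    - [[0,0,0],0,-1]

```text
clock: 33.15
eef_pos: [474.9, 366.7, 328.2]
eef_rot: [3.141, 0.001, 0.246]
wrist_force: [-0.2, -0.6, 1.0]
finger_gap: 94.1
finger_force: 0.0
```

Run:
```python
from h import *
s=read_state();print(s["eef_pos"],s["eef_rot"])
p=camera("wrist");cv2.imwrite("pics/w9.png",p["color"])
pts(p,["tool_mid","tool_tip","rest_seat"],2,.2)
m=regions_of("burnisher",p)[0]["mask"];print(m.sum())
ys,xs=np.nonzero(m);print(cv2.minAreaRect(np.c_[xs,ys].astype(np.float32)))
```

```text
[474.91631813 366.66024922 328.24207138] [3.14120394e+00 6.59609986e-04 2.45751842e-01]
tool_mid 0.57 [474.9 364.1  68.4]
rest_seat 0.86 [474.4 365.6  65. ]
rest_seat 0.44 [560.4 389.   20. ]
1992
((279.10955810546875, 176.03575134277344), (17.26870346069336, 138.11575317382812), 0.9710219502449036)
```

View pics/w9.png

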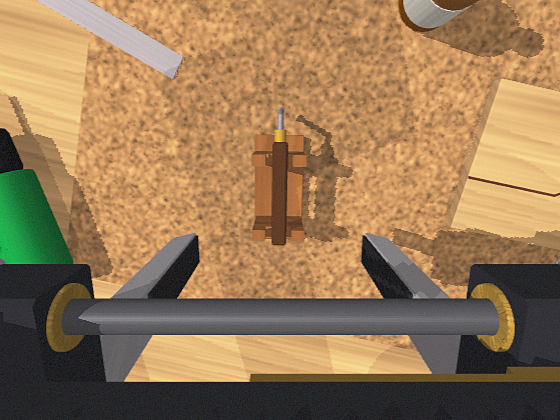

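The handle is nearly aligned with the gripper, from (279.5,141) to (278.5,244), and the ball tip is near (281,108).

Run:
```python
from h import *
p=camera("wrist")
g=p["color"].astype(int); 
# handle-coloured pixel centroid per row
m=regions_of("burnisher",p)[0]["mask"]
L=[];
for r in range(146,240,4):
    xs=np.nonzero(m[r])[0]
    if len(xs): L.append((r,xs.mean(),len(xs)))
L=np.array(L);print(L[:,2]); k=np.polyfit(L[:,0],L[:,1],1);f=np.polyval(k,[141,244]);print(f)
a=ray((f[0],141),76,p);b=ray((f[1],244),76,p);print(a,b,(a+b)/2,np.linalg.norm(a-b),np.arctan2(a[1]-b[1],a[0]-b[0]))
e=(a-b)/np.linalg.norm(a-b);c=(a+b)/2
print(px([c[0],c[1],68],p),px([c[0]+88*e[0],c[1]+88*e[1],28],p))
```

```text
[34. 34. 37. 40. 40. 38. 34. 34. 33. 33. 34. 33. 34. 34. 34. 34. 35. 34.
 34. 34. 36. 37. 38. 36.]
[277.03062643 275.19793181]
[531.0869926  380.68789354  76.        ] [425.10702216 356.52550578  76.        ] [478.09700738 368.60669966  76.        ] 108.69947156221234 0.2241586668503655
[276.16143461 192.97420401] [277.91288974 109.19659511]
```

>>> send_rows:
  series:
    - [[1,-1.5,-40],0,-1]
    - [[0,0,-45],0,-1]
    - [[0,0,-45],0,-1]
    - [[0,0,-30],0,-1]
    - [[0,0,-14],0,-1]
    - [[0,0,-5],0,-1]
    - [[0,0,0],0,-1]
    - [[0,0,0],0,-1]
  squeeze: 40

```text
clock: 34.3
eef_pos: [476.8, 365.0, 151.5]
eef_rot: [-3.141, -0.002, 0.244]
wrist_force: [0.8, 0.9, 0.5]
finger_gap: 93.8
finger_force: 0.0
```

Run:
```python
from h import *
s=read_state();print(s["eef_pos"],s["eef_rot"])
p=camera("wrist");cv2.imwrite("pics/w10.png",p["color"])
```

```text
[476.76499769 364.97947351 151.46036684] [-3.14069271e+00 -2.43389164e-03  2.44384877e-01]
```

View pics/w10.png

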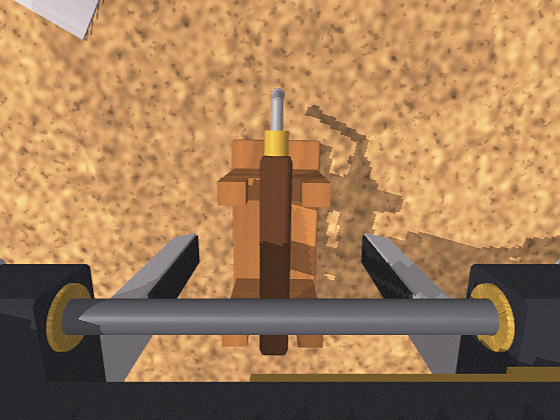

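The handle lies between the fingers, front end at (277,155) and back at (274,354). Lowering 5 mm and gripping.

>>> send_rows:
  series:
    - [[-1,0,-5],0,-1]
    - [[0,0,0],0,0]
    - [[0,0,0],0,0.5]
    - [[0,0,0],0,0.8]
    - [[0,0,0],0,1]
    - [[0,0,0],0,1]
    - [[0,0,0],0,1]
    - [[0,0,0],0,1]
    - [[0,0,0],0,1]
    - [[0,0,0],0,1]
    - [[0,0,0],0,1]

```text
clock: 35.45
eef_pos: [475.2, 364.7, 144.7]
eef_rot: [-3.142, -0.0, 0.244]
wrist_force: [-0.6, 0.2, 0.2]
finger_gap: 17.5
finger_force: 0.1
```

>>> send_rows:
  series:
    - [[0,0,0],0,1]
    - [[0,0,0],0,1]
    - [[0,0,0],0,1]
    - [[0,0,0],0,1]

```text
clock: 35.85
eef_pos: [475.2, 364.7, 144.7]
eef_rot: [-3.142, -0.0, 0.244]
wrist_force: [-0.4, 0.5, 0.9]
finger_gap: 15.6
finger_force: 40.0
```

>>> send_rows:
  series:
    - [[0,0,5],0,1]
    - [[0,0,15],0,1]
    - [[0,0,25],0,1]
    - [[0,0,15],0,1]
    - [[-2,-25,0],0,1]
    - [[-3,-45,0],0,1]
    - [[-3,-45,0],0,1]
    - [[-3,-45,0],0,1]
    - [[-3,-45,0],0,1]
    - [[-2,-35,-15],0,1]
    - [[-1,-15,-20],0,1]
    - [[0,0,-10],0,1]

```text
clock: 37.05
eef_pos: [458.0, 108.1, 159.3]
eef_rot: [3.142, 0.0, 0.242]
wrist_force: [1.1, 0.1, -0.1]
finger_gap: 16.0
finger_force: 40.0
```

>>> send_rows:
  series:
    - [[0,0,0],0,1]
    - [[0,0,0],0,1]

```text
clock: 37.25
eef_pos: [458.6, 110.5, 160.4]
eef_rot: [-3.142, -0.001, 0.245]
wrist_force: [0.7, 0.3, 0.0]
finger_gap: 16.0
finger_force: 40.0
```

Run:
```python
from h import *
s=read_state();print(s["eef_pos"],s["eef_rot"],s["wrist_force"])
p=camera("wrist");cv2.imwrite("pics/w11.png",cv2.resize(p["color"][:300,130:430],(600,600)))
pts(p,["tool_tip","tool_mid"],2,.2)
T=s["eef_pos"];y=s["eef_rot"][2];tip=T+[88*np.cos(y),88*np.sin(y),-120.7];print("exp tip",tip,px(tip+[0,0,4],p),px([544,129.5,18],p),px([547.8,38.9,18],p))
g=cv2.GaussianBlur(cv2.cvtColor(p["color"],cv2.COLOR_BGR2GRAY),(0,0),1.2).astype(np.float32)
for yy in range(150,80,-5):
    xs=np.arange(530,560,.5); uv=np.array([px([x,yy,18],p) for x in xs],np.float32)
    v=cv2.remap(g,uv[:,0].reshape(1,-1),uv[:,1].reshape(1,-1),cv2.INTER_LINEAR)[0]
    i=v.argmin(); print(yy,xs[i],v[i].round(),end=" | ")
```

```text
[458.55076868 110.54297708 160.39258972] [-3.14157547e+00 -7.18924034e-04  2.45319943e-01] [0.71909981 0.30838831 0.0327063 ]
tool_tip 0.84 [545.1 133.   35.2]
tool_mid 0.56 [457.4 109.7  81.6]
exp tip [543.91601975 131.91524673  39.69258972] [278.12762085  93.3549739 ] [281.93129501  98.69687178] [415.50327144 127.86501069]
150 543.5 118.0 | 145 543.5 78.0 | 140 543.5 77.0 | 135 543.5 123.0 | 130 550.0 98.0 | 125 544.0 78.0 | 120 544.5 84.0 | 115 544.5 84.0 | 110 545.0 59.0 | 105 545.0 59.0 | 100 545.0 66.0 | 95 545.5 82.0 | 90 545.5 82.0 | 85 546.0 82.0 |
```

View pics/w11.png

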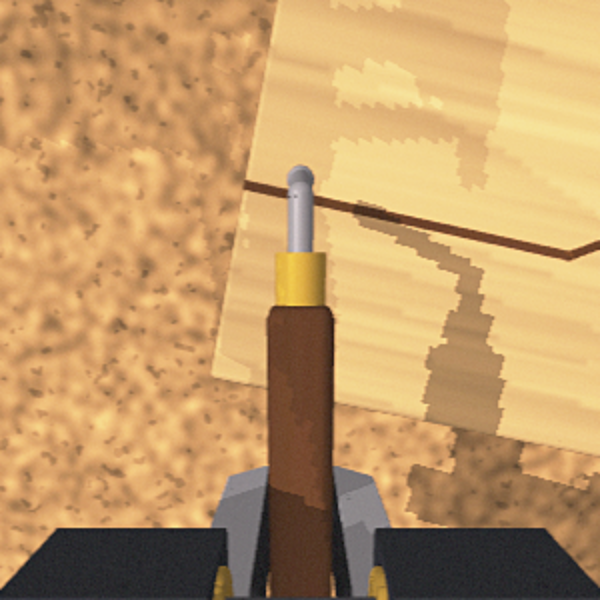

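Run:
```python
from h import *
s=read_state();T=s["eef_pos"];y=s["eef_rot"][2];e=np.array([np.cos(y),np.sin(y)]);n=np.array([-e[1],e[0]])
p=camera("wrist")
def t(uv,dz):
    r=ray(uv,T[2]+dz,p)[:2]-T[:2]; return (r@e).round(1),(r@n).round(1)
print("front end",t((280,153),-68.7),"back as in w10",t((274,354),-68.7+0),t((277,155),-68.7-5))
print("tip ball centre",t((280,87),-116.7),"ball top-ish",t((280,81),-116.7), "elbow?",t((280,87),-90))
r=camera("scene");q=camera("side")
pts(r,["tool_tip"],1,.2);pts(q,["tool_tip"],1,.2)
```

```text
front end (np.float64(57.2), np.float64(-1.1)) back as in w10 (np.float64(-47.3), np.float64(1.9)) (np.float64(55.9), np.float64(0.3))
tip ball centre (np.float64(91.5), np.float64(-1.1)) ball top-ish (np.float64(94.8), np.float64(-1.1)) elbow? (np.float64(88.2), np.float64(-1.1))
tool_tip 0.54 [545.8 126.5  40. ]
tool_tip 0.59 [545.1 132.   40.5]
```

Tip offset from the TCP comes out at about (87.4, 21.2). Shifting 2 mm in x and approaching.

>>> send_rows:
  series:
    - [[-2,0,-8],0,1]
    - [[0,0,-6],0,1]
    - [[0,0,-3],0,1]
    - [[0,0,-1],0,1]
    - [[0,0,0],0,1]
    - [[0,0,0],0,1]

```text
clock: 38.25
eef_pos: [456.3, 109.7, 141.8]
eef_rot: [-3.142, -0.0, 0.244]
wrist_force: [0.0, -0.4, -0.4]
finger_gap: 15.9
finger_force: 40.0
```

Run:
```python
from h import *
s=read_state();print(s["eef_pos"],s["eef_rot"],s["wrist_force"])
p=camera("wrist");cv2.imwrite("pics/w12.png",cv2.resize(p["color"][50:150,230:330],(600,600),interpolation=cv2.INTER_CUBIC))
pts(p,["tool_tip"],1,.2)
tip=s["eef_pos"]+[87.4,21.2,-120.7];print(tip,px(tip+[0,0,4],p),px(tip,p), px([544,129.5,18],p))
```

```text
[456.28095062 109.66611804 141.79241079] [-3.14158682e+00 -2.01299342e-04  2.44405185e-01] [ 0.03583553 -0.37621176 -0.3603976 ]
tool_tip 0.56 [541.6 133.3  15.2]
[543.68095062 130.86611804  21.09241079] [279.11840574  89.70717237] [279.12852685  90.56079925] [281.49622446  91.23859043]
```

View pics/w12.png

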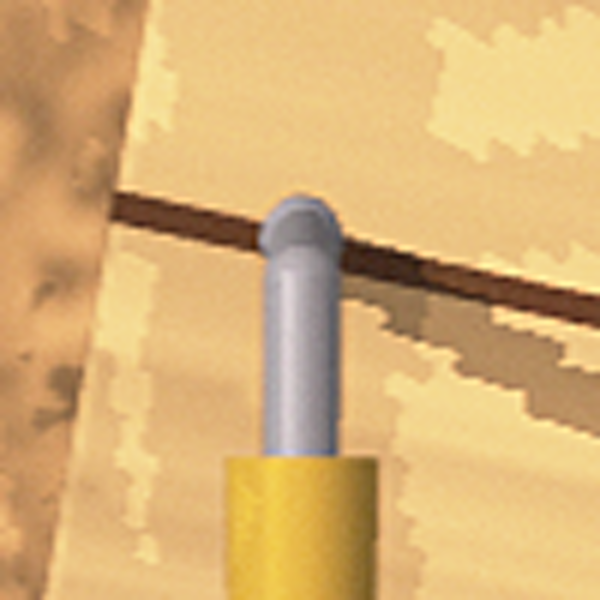

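The ball sits on the joint at crop (301,233), about 19 mm in from the left edge and within about 1 mm of the line. Lowering gently into contact.

>>> send_rows:
  series:
    - [[-0.5,0,-1],0,1]
    - [[0,0,-1],0,1]
    - [[0,0,-0.7],0,1]
    - [[0,0,0],0,1]
    - [[0,0,0],0,1]
    - [[0,0,0],0,1]

```text
clock: 38.95
eef_pos: [455.7, 109.7, 139.0]
eef_rot: [3.142, -0.0, 0.244]
wrist_force: [0.3, 0.9, -0.2]
finger_gap: 15.5
finger_force: 40.0
```

>>> send_rows:
  series:
    - [[0,0,-0.5],0,1]
    - [[0,0,0],0,1]
    - [[0,0,0],0,1]

```text
clock: 39.25
eef_pos: [455.7, 109.7, 138.5]
eef_rot: [3.142, -0.0, 0.244]
wrist_force: [-0.4, -0.4, -1.0]
finger_gap: 15.9
finger_force: 40.0
```

>>> send_rows:
  series:
    - [[0,0,-0.5],0,1]
    - [[0,0,0],0,1]
    - [[0,0,0],0,1]

```text
clock: 39.55
eef_pos: [455.7, 109.7, 138.0]
eef_rot: [3.142, 0.0, 0.244]
wrist_force: [-0.6, -0.6, 0.4]
finger_gap: 15.7
finger_force: 40.0
```

>>> send_rows:
  series:
    - [[0,0,-0.4],0,1]
    - [[0,0,0],0,1]
    - [[0,0,0],0,1]

```text
clock: 39.85
eef_pos: [455.7, 109.7, 137.6]
eef_rot: [-3.142, -0.0, 0.244]
wrist_force: [-1.7, -0.9, 1.7]
finger_gap: 15.6
finger_force: 40.0
```

>>> send_rows:
  series:
    - [[0,0,-0.4],0,1]
    - [[0,0,0],0,1]
    - [[0,0,0],0,1]

```text
clock: 40.15
eef_pos: [455.7, 109.7, 137.3]
eef_rot: [3.142, -0.0, 0.244]
wrist_force: [-2.0, -1.0, 4.0]
finger_gap: 15.7
finger_force: 40.0
```

Run:
```python
from h import *
for i in range(3):
    s=read_state();print(s["eef_pos"].round(2),s["wrist_force"].round(2),s["moment"].round(3));camera("side")
```

```text
[455.71 109.68 137.25] [-1.95 -1.02  4.  ] [-0.033  0.197  0.029]
[455.7  109.66 137.25] [-2.44 -1.    3.69] [-0.072  0.215  0.012]
[455.71 109.67 137.25] [-2.13 -0.24  3.97] [-0.036  0.154 -0.027]
```

In contact at about 4 N. Stroking at 25 mm/s along the first straight.

>>> send_rows:
  series:
    - [[0.1,-2.5,0],0,1]
    - [[0.1,-2.5,0],0,1]
    - [[0.1,-2.5,0],0,1]
    - [[0.1,-2.5,0],0,1]
    - [[0.1,-2.5,0],0,1]
    - [[0.1,-2.5,0],0,1]
    - [[0.1,-2.5,0],0,1]
    - [[0.1,-2.5,0],0,1]
    - [[0.1,-2.5,0],0,1]
    - [[0.1,-2.5,0],0,1]
    - [[0.1,-2.5,0],0,1]
    - [[0.1,-2.5,0],0,1]

```text
clock: 41.5
eef_pos: [456.9, 79.5, 137.2]
eef_rot: [-3.142, -0.0, 0.244]
wrist_force: [1.1, 1.6, 2.9]
finger_gap: 15.6
finger_force: 40.0
```

>>> send_rows:
  series:
    - [[0.15,-2.55,0],0,1]
    - [[0.15,-2.55,0],0,1]
    - [[0.15,-2.55,0],0,1]
    - [[0.15,-2.55,0],0,1]
    - [[0.15,-2.55,0],0,1]
    - [[0.15,-2.55,0],0,1]
    - [[0.15,-2.55,0],0,1]
    - [[0.15,-2.55,0],0,1]
    - [[0.15,-2.55,0],0,1]
    - [[0.15,-2.55,0],0,1]
    - [[0.15,-2.55,0],0,1]
    - [[0.15,-2.55,0],0,1]

```text
clock: 42.7
eef_pos: [458.7, 48.8, 137.2]
eef_rot: [-3.142, -0.0, 0.244]
wrist_force: [1.2, 1.7, 1.2]
finger_gap: 15.7
finger_force: 40.0
```

```bash
cat > chk.py <<'E'
from h import *
s=read_state();print(s["eef_pos"].round(2),s["wrist_force"].round(2),s["moment"].round(3))
p=camera("wrist");cv2.imwrite("pics/chk.png",p["color"])
tip=s["eef_pos"]+[87.4,21.2,0];tip[2]=18;print("tip est",tip.round(1),"px",px(tip,p).round(1))
c=p["color"].astype(int);brown=((c[...,2]<150)&(c[...,2]-c[...,0]>40)&(c[...,2]>60)&(c[...,2]-c[...,1]>25))
gr=cv2.cvtColor(p["color"],cv2.COLOR_BGR2HSV)[...,1]
b=(gr[60:110,262:298]<70);ys,xs=np.nonzero(b);
print("ball/neck top row",ys.min()+60 if len(ys) else None,"cols",(xs[ys<ys.min()+10].mean()+262) if len(ys) else None)
L=[]
for u in list(range(235,266,6))+list(range(296,330,6)):
    r=np.nonzero(brown[50:140,u])[0]+50
    if len(r): L.append((u,r.mean().round(1),len(r)))
print(L)
E
python3 chk.py
```

```text
[458.72  48.84 137.21] [1.15 1.67 1.24] [ 0.424 -0.549  0.083]
tip est [546.1  70.   18. ] px [279.2  90.2]
ball/neck top row 81 cols 278.94642857142856
[(235, np.float64(80.0), 5), (241, np.float64(81.0), 5), (247, np.float64(82.5), 6), (253, np.float64(84.0), 5), (259, np.float64(85.0), 5), (265, np.float64(86.5), 6), (296, np.float64(99.5), 4), (302, np.float64(96.4), 7), (308, np.float64(96.0), 5), (314, np.float64(97.0), 5), (320, np.float64(98.5), 6), (326, np.float64(100.0), 5)]
```

On the line within about 1 mm. The force has dropped a little, so I'm pressing slightly more.

>>> send_rows:
  series:
    - [[0.14,-2.55,-0.2],0,1]
    - [[0.14,-2.55,-0.2],0,1]
    - [[0.14,-2.55,0],0,1]
    - [[0.14,-2.55,0],0,1]
    - [[0.14,-2.55,0],0,1]
    - [[0.14,-2.55,0],0,1]
    - [[0.14,-2.55,0],0,1]
    - [[0.14,-2.55,0],0,1]
    - [[0.14,-2.55,0],0,1]
    - [[0.14,-2.55,0],0,1]
    - [[0.14,-2.55,0],0,1]
    - [[0.14,-2.55,0],0,1]

```text
clock: 43.95
eef_pos: [460.4, 18.3, 136.8]
eef_rot: [-3.142, 0.0, 0.244]
wrist_force: [2.3, 2.6, 2.8]
finger_gap: 15.8
finger_force: 40.0
```

```bash
python3 chk.py
```

```text
[460.38  18.25 136.79] [2.33 2.64 2.78] [ 0.502 -0.661  0.151]
tip est [547.8  39.5  18. ] px [279.1  90.1]
ball/neck top row 81 cols 278.9512195121951
[(235, np.float64(80.5), 6), (241, np.float64(82.0), 5), (247, np.float64(83.5), 6), (253, np.float64(84.5), 6), (259, np.float64(86.0), 5), (265, np.float64(87.0), 5), (296, np.float64(89.2), 11), (302, np.float64(86.0), 7), (308, np.float64(78.5), 6), (314, np.float64(76.0), 5), (320, np.float64(74.0), 5), (326, np.float64(72.0), 5)]
```

At the first bend. Now the oblique stretch.

>>> send_rows:
  series:
    - [[1.47,-2.14,0],0,1]
    - [[1.47,-2.14,0],0,1]
    - [[1.47,-2.14,0],0,1]
    - [[1.47,-2.14,0],0,1]
    - [[1.47,-2.14,0],0,1]
    - [[1.47,-2.14,0],0,1]
    - [[1.47,-2.14,0],0,1]
    - [[1.47,-2.14,0],0,1]
    - [[1.47,-2.14,0],0,1]
    - [[1.47,-2.14,0],0,1]
    - [[1.47,-2.14,0],0,1]
    - [[1.47,-2.14,0],0,1]

```text
clock: 45.2
eef_pos: [477.4, -7.3, 136.5]
eef_rot: [-3.141, 0.002, 0.245]
wrist_force: [-4.6, 0.4, 6.0]
finger_gap: 15.8
finger_force: 40.0
```

```bash
python3 chk.py
```

```text
[477.42  -7.35 136.52] [-4.64  0.42  6.04] [0.32  0.431 0.197]
tip est [564.8  13.9  18. ] px [279.3  89.5]
ball/neck top row 81 cols 278.3636363636364
[(235, np.float64(106.0), 5), (241, np.float64(103.5), 6), (247, np.float64(101.0), 5), (253, np.float64(99.0), 5), (259, np.float64(96.0), 5), (265, np.float64(94.5), 6), (296, np.float64(87.6), 9), (302, np.float64(87.1), 11), (308, np.float64(77.0), 5), (314, np.float64(75.0), 5), (320, np.float64(72.5), 6), (326, np.float64(70.0), 5)]
```

>>> send_rows:
  series:
    - [[1.47,-2.14,0.1],0,1]
    - [[1.47,-2.14,0.1],0,1]
    - [[1.47,-2.14,0],0,1]
    - [[1.47,-2.14,0],0,1]
    - [[1.47,-2.14,0],0,1]
    - [[1.47,-2.14,0],0,1]
    - [[1.47,-2.14,0],0,1]
    - [[1.47,-2.14,0],0,1]
    - [[1.47,-2.14,0],0,1]
    - [[1.47,-2.14,0],0,1]
    - [[1.47,-2.14,0],0,1]
    - [[1.47,-2.14,0],0,1]

```text
clock: 46.45
eef_pos: [495.8, -33.1, 137.0]
eef_rot: [3.142, 0.0, 0.244]
wrist_force: [-2.6, 0.1, 4.7]
finger_gap: 15.8
finger_force: 40.0
```

```bash
python3 chk.py
```

```text
[495.78 -33.07 136.98] [-2.55  0.12  4.72] [0.232 0.297 0.067]
tip est [583.2 -11.9  18. ] px [279.1  90.1]
ball/neck top row 81 cols 278.70175438596493
[(235, np.float64(108.0), 5), (241, np.float64(105.5), 6), (247, np.float64(103.0), 5), (253, np.float64(100.5), 6), (259, np.float64(98.5), 6), (265, np.float64(96.5), 6), (296, np.float64(92.5), 15), (302, np.float64(94.6), 16), (308, np.float64(79.5), 6), (314, np.float64(77.0), 5), (320, np.float64(74.5), 6), (326, np.float64(72.0), 5)]
```

>>> send_rows:
  series:
    - [[1.38,-2.15,0],0,1]
    - [[1.38,-2.15,0],0,1]
    - [[1.38,-2.15,0],0,1]
    - [[1.38,-2.15,0],0,1]
    - [[1.38,-2.15,0],0,1]
    - [[1.38,-2.15,0],0,1]
    - [[1.38,-2.15,0],0,1]
    - [[1.38,-2.15,0],0,1]
    - [[1.38,-2.15,0],0,1]
    - [[1.38,-2.15,0],0,1]
    - [[1.38,-2.15,0],0,1]
    - [[1.38,-2.15,0],0,1]

```text
clock: 47.7
eef_pos: [512.3, -58.9, 137.0]
eef_rot: [-3.142, -0.0, 0.244]
wrist_force: [-3.0, -0.2, 3.0]
finger_gap: 15.6
finger_force: 40.0
```

```bash
python3 chk.py
```

```text
[512.34 -58.86 137.  ] [-3.03 -0.24  2.98] [0.182 0.224 0.081]
tip est [599.7 -37.7  18. ] px [279.1  90.1]
ball/neck top row 81 cols 278.6521739130435
[(235, np.float64(106.5), 6), (241, np.float64(104.0), 5), (247, np.float64(101.5), 6), (253, np.float64(99.0), 5), (259, np.float64(97.0), 5), (265, np.float64(94.5), 6), (296, np.float64(98.2), 12), (302, np.float64(96.5), 12), (308, np.float64(94.5), 6), (314, np.float64(96.0), 5), (320, np.float64(97.0), 5), (326, np.float64(98.5), 6)]
```

At the second bend. Now the last straight.

>>> send_rows:
  series:
    - [[0.13,-2.6,-0.1],0,1]
    - [[0.13,-2.6,0],0,1]
    - [[0.13,-2.6,0],0,1]
    - [[0.13,-2.6,0],0,1]
    - [[0.13,-2.6,0],0,1]
    - [[0.13,-2.6,0],0,1]
    - [[0.13,-2.6,0],0,1]
    - [[0.13,-2.6,0],0,1]
    - [[0.13,-2.6,0],0,1]
    - [[0.13,-2.6,0],0,1]
    - [[0.13,-2.6,0],0,1]
    - [[0.13,-2.6,0],0,1]

```text
clock: 48.95
eef_pos: [513.8, -90.1, 136.9]
eef_rot: [-3.142, -0.0, 0.244]
wrist_force: [1.0, 1.8, 2.0]
finger_gap: 15.7
finger_force: 40.0
```

```bash
python3 chk.py
```

```text
[513.78 -90.11 136.91] [1.   1.82 1.97] [ 0.379 -0.48   0.084]
tip est [601.2 -68.9  18. ] px [279.1  90.1]
ball/neck top row 81 cols 278.58474576271186
[(235, np.float64(79.0), 5), (241, np.float64(80.5), 6), (247, np.float64(81.5), 6), (253, np.float64(83.0), 5), (259, np.float64(84.0), 5), (265, np.float64(85.5), 6), (296, np.float64(96.1), 8), (302, np.float64(96.3), 9), (308, np.float64(95.0), 5), (314, np.float64(96.5), 6), (320, np.float64(97.5), 6), (326, np.float64(99.0), 5)]
```

>>> send_rows:
  series:
    - [[0.13,-2.6,-0.1],0,1]
    - [[0.13,-2.6,-0.1],0,1]
    - [[0.13,-2.6,0],0,1]
    - [[0.13,-2.6,0],0,1]
    - [[0.13,-2.6,0],0,1]
    - [[0.13,-2.6,0],0,1]
    - [[0.13,-2.6,0],0,1]
    - [[0.13,-2.6,0],0,1]
    - [[0.13,-2.6,0],0,1]
    - [[0.13,-2.6,0],0,1]
    - [[0.13,-2.6,0],0,1]
    - [[0.13,-2.6,0],0,1]

```text
clock: 50.2
eef_pos: [515.3, -121.3, 136.7]
eef_rot: [-3.142, 0.0, 0.244]
wrist_force: [1.1, 2.1, 2.9]
finger_gap: 15.8
finger_force: 40.0
```

>>> send_rows:
  series:
    - [[0.13,-2.6,0],0,1]
    - [[0.13,-2.6,0],0,1]
    - [[0.13,-2.6,0],0,1]
    - [[0.13,-2.6,0],0,1]
    - [[0.13,-2.6,0],0,1]
    - [[0.13,-2.6,0],0,1]
    - [[0.13,-2.6,0],0,1]
    - [[0.13,-2.6,0],0,1]
    - [[0.13,-2.6,0],0,1]
    - [[0.13,-2.6,0],0,1]
    - [[0.13,-2.6,0],0,1]
    - [[0.13,-2.6,0],0,1]

```text
clock: 51.4
eef_pos: [516.9, -152.5, 136.7]
eef_rot: [-3.142, -0.0, 0.244]
wrist_force: [1.4, 1.5, 3.0]
finger_gap: 16.0
finger_force: 40.0
```

```bash
python3 chk.py
python3 - <<'E'
from h import *
p=cv2.imread("pics/chk.png");q=camera("wrist");print(px([604.5,-128.5,18],q), px([605.5,-149,18],q))
c=p.astype(int);brown=((c[...,2]<150)&(c[...,2]-c[...,0]>40)&(c[...,2]>60)&(c[...,2]-c[...,1]>25))
print([(u,int(brown[80:120,u].sum()),p[85:110:6,u].tolist()[2]) for u in range(296,330,3)])
E
```

```text
[ 516.9  -152.51  136.68] [1.39 1.48 3.05] [ 0.444 -0.559  0.178]
tip est [ 604.3 -131.3   18. ] px [279.1  90.1]
ball/neck top row 81 cols 278.5546218487395
[(235, np.float64(80.0), 5), (241, np.float64(81.5), 6), (247, np.float64(83.0), 5), (253, np.float64(84.0), 5), (259, np.float64(85.5), 6), (265, np.float64(87.0), 5), (296, np.float64(100.0), 2), (302, np.float64(122.4), 25), (308, np.float64(118.7), 22), (314, np.float64(100.3), 47), (320, np.float64(93.8), 51), (326, np.float64(72.6), 31)]
[273.91717183  88.32550673] [308.57300905  95.63701892]
[(296, 2, [87, 131, 165]), (299, 5, [50, 79, 106]), (302, 6, [19, 33, 57]), (305, 9, [30, 39, 63]), (308, 6, [78, 117, 160]), (311, 8, [83, 125, 165]), (314, 13, [85, 126, 173]), (317, 21, [86, 122, 172]), (320, 20, [81, 116, 158]), (323, 15, [72, 105, 147]), (326, 6, [96, 150, 205]), (329, 5, [109, 169, 225])]
```

The stroke ran past the right-hand end, to about 18 mm from the edge. Lifting and returning to the rest.

>>> send_rows:
  series:
    - [[0,0,3],0,1]
    - [[0,0,10],0,1]
    - [[0,0,25],0,1]
    - [[0,0,30],0,1]
    - [[-2,30,0],0,1]
    - [[-4,45,0],0,1]
    - [[-4,45,0],0,1]
    - [[-4,45,0],0,1]
    - [[-4,45,0],0,1]
    - [[-4,45,0],0,1]
    - [[-4,45,0],0,1]
    - [[-4,45,0],0,1]

```text
clock: 52.7
eef_pos: [486.2, 194.5, 205.4]
eef_rot: [3.141, 0.0, 0.245]
wrist_force: [1.0, 0.0, -0.7]
finger_gap: 15.5
finger_force: 40.0
```

>>> send_rows:
  series:
    - [[-4,45,0],0,1]
    - [[-4,45,0],0,1]
    - [[-3,40,0],0,1]
    - [[-2,25,0],0,1]
    - [[-1,10,0],0,1]
    - [[0,0,0],0,1]
    - [[0,0,0],0,1]

```text
clock: 53.4
eef_pos: [473.0, 356.6, 204.8]
eef_rot: [3.141, 0.0, 0.244]
wrist_force: [-0.1, -0.6, -0.2]
finger_gap: 15.6
finger_force: 40.0
```

>>> send_rows:
  series:
    - [[2.2,8.1,0],0,1]
    - [[0,0,-10],0,1]
    - [[0,0,-15],0,1]
    - [[0,0,-5],0,1]
    - [[0,0,0],0,1]
    - [[0,0,0],0,1]

```text
clock: 54.0
eef_pos: [475.2, 365.7, 174.6]
eef_rot: [3.142, 0.0, 0.244]
wrist_force: [-0.8, 0.9, -0.1]
finger_gap: 16.1
finger_force: 40.0
```

>>> send_rows:
  series:
    - [[0,0,-10],0,1]
    - [[0,0,-9],0,1]
    - [[0,0,-5],0,1]
    - [[0,0,-2],0,1]
    - [[0,0,-1],0,1]
    - [[0,0,0],0,1]
    - [[0,0,0],0,1]

```text
clock: 54.7
eef_pos: [475.2, 365.9, 148.0]
eef_rot: [-3.141, -0.0, 0.244]
wrist_force: [-0.6, 0.5, -0.0]
finger_gap: 15.6
finger_force: 40.0
```

>>> send_rows:
  series:
    - [[0,-1,-1],0,1]
    - [[0,0,-1],0,1]
    - [[0,0,-0.5],0,1]
    - [[0,0,0],0,1]
    - [[0,0,0],0,1]

```text
clock: 55.2
eef_pos: [475.1, 364.8, 145.2]
eef_rot: [-3.142, -0.0, 0.244]
wrist_force: [-0.7, 0.1, -0.3]
finger_gap: 15.7
finger_force: 40.0
```

>>> send_rows:
  series:
    - [[0,0,-0.5],0,1]
    - [[0,0,0],0,1]
    - [[0,0,0],0,0.8]
    - [[0,0,0],0,0.6]
    - [[0,0,0],0,0]
    - [[0,0,0],0,-1]
    - [[0,0,0],0,-1]
    - [[0,0,0],0,-1]
    - [[0,0,0],0,-1]
    - [[0,0,0],0,-1]
    - [[0,0,0],0,-1]

```text
clock: 56.3
eef_pos: [475.1, 364.8, 144.7]
eef_rot: [3.142, -0.0, 0.244]
wrist_force: [-0.2, 0.3, -0.2]
finger_gap: 71.8
finger_force: 0.0
```

>>> send_rows:
  series:
    - [[0,0,20],0,-1]
    - [[0,0,40],0,-1]
    - [[0,0,45],0,-1]
    - [[0,0,45],0,-1]
    - [[0,0,34],0,-1]
    - [[0,0,0],0,-1]
    - [[0,0,0],0,-1]

```text
clock: 57.0
eef_pos: [475.0, 364.8, 328.8]
eef_rot: [-3.141, -0.001, 0.244]
wrist_force: [0.5, 0.5, -1.1]
finger_gap: 94.1
finger_force: 0.0
```

Run:
```python
from h import *
s=read_state();print(s["eef_pos"],s["finger_gap"],s["clock"])
p=camera("wrist");pts(p,["tool_mid","tool_tip","rest_seat"],1,.2)
q=camera("side");r=camera("scene")
for c in(q,r): pts(c,["tool_mid","tool_tip","rest_seat","amber_bottle","jar","sanding_block"],1,.2)
# handle edges by dark brown, compared with first picture w9
for c in(cv2.imread("pics/w9.png"),p["color"]):
    c=c.astype(int)
    for row in(150,180,200,238):
        m=np.nonzero(c[row,255:305].sum(1)<240)[0]+255; print(row,m.min() if len(m) else 0,m.max() if len(m) else 0,len(m),end=" | ")
    print()
# stack: compare top-rim in scene: white mask extent
for n,c in(("side",q),("scene",r)):
    u=px([444,-364.5,80],c).astype(int);h=cv2.cvtColor(c["color"],cv2.COLOR_BGR2HSV)[u[1]-45:u[1]+40,u[0]-25:u[0]+25]
    m=((h[...,1]<45)&(h[...,2]>115));k,l,st,ce=cv2.connectedComponentsWithStats(m.astype(np.uint8));j=1+st[1:,4].argmax();print(n,st[j]+np.array([u[0]-25,u[1]-45,0,0,0]),ce[j]+[u[0]-25,u[1]-45])
```

```text
[475.03670658 364.7757821  328.77073675] 94.09298517615952 57.0
tool_mid 0.76 [476.3 362.6  68.1]
rest_seat 0.9 [476.1 364.7  65.2]
tool_mid 0.62 [473.7 363.7  66.8]
tool_tip 0.58 [561.8 383.   20.6]
rest_seat 0.89 [476.6 367.5  69.7]
amber_bottle 0.92 [718.2 263.2   4.1]
jar 0.63 [ 5.716e+02 -5.000e-01  1.980e+01]
sanding_block 0.63 [ 7.604e+02 -8.700e+00 -2.000e-01]
tool_mid 0.56 [475.  366.5  64.4]
tool_tip 0.51 [565.  384.1  22.8]
rest_seat 0.92 [474.9 372.4  69.8]
amber_bottle 0.63 [717.5 258.9  -2.8]
jar 0.45 [ 7.161e+02  2.569e+02 -1.000e-01]
sanding_block 0.95 [757.5 -14.8   2.4]
150 273 304 16 | 180 272 303 16 | 200 272 286 15 | 238 271 285 15 | 
150 273 287 15 | 180 273 302 16 | 200 273 287 15 | 238 264 287 16 | 
side [396 179   1   1   1] [396. 179.]
scene [191 134  21  43 689] [201.84179971 154.62554427]
```

```bash
python3 -c "
from cell import *
print(sign_off())"
```

```text
the job is handed in; nothing more can be done
None
```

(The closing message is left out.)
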